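# Clamp a tin for one-handed opening

## Robot

A 6-joint arm with a two-finger parallel gripper is mounted at the origin on a cart in front of the work surface, level with it; the furniture and walls round the work are solid. World frame = base frame: x ahead of the robot, y to its left, z up, the work surface at z = 0. Lengths are in m, angles in rad, forces in N, time in s.
With the tool pointing down it reaches from about 0.25 to 0.775 m from the base axis. Payload 4 kg.
Tool frame: the origin (TCP) lies midway between the tips of the shut fingers; the grasp point (between the pads) lies 19 mm behind it (robot.pinch_z is the distance from the TCP to the grasp point, in m); x points along the fingers, y is the direction in which the jaws open and shut, and the axes are right-handed (so a half turn about x gives the same grasp; the last joint's range is limited). The gripper opens to 94 mm and grips with 3 to 60 N. Pads are 16 mm wide; open, the fingers measure 119 mm over their backs; the gripper's body (75 mm by 177 mm) begins 78 mm behind the grasp point.
Start: joints at [1.241, 0.087, 1.371, -0, 1.684, -0.103], TCP at [0.124, 0.536, 0.206] pointing down, gripper open.
Joint ranges: [-3.1, 3.1], [-0.76, 2.03], [0.27, 2.55], [-1.08, 4.22], [0.17, 2.65], [-2.57, 2.57]. Speed limits (rad/s): [2.79, 2.79, 3.14, 3.14, 3.14, 3.14].

## Interface

Orientations are given as [roll, pitch, yaw] about the fixed x, y, z axes, in that order (R = Rz(yaw) Ry(pitch) Rx(roll)).
In Python, from bench import robot, imaging gives the robot as it stands. The module is installed in compiled form; this text tells all that it offers.
- The arm moves only by the tool drive_tool, never from a script. Its argument "commands" is a list that holds one entry, the list of rows, each a list of 4 numbers: the shift along the tool's x, y, z as a fraction of full scale, then the turn about the tool's x as a fraction of full scale. A call has 1 to 20 rows; each row shifts and turns the commanded pose from where the row before left it, along the tool's axes as they then stand; what a row does not reach is not made up. Full scale, the value 1, is 0.25 m for a shift and 360 degrees for a turn. A row lasts 1/10 s, in which the tool goes at most 50 mm and 8.59 degrees, less where a joint would pass 70% of its speed; a pose out of reach is approached as far as the arm can. A call with a number of a shift or a turn outside -1 to 1 is refused whole. A call with a gripper value outside its range is refused whole. "grip" is the opening, from 0 (shut) to 1 (fully open), set as the call begins (left out, the last holds). The fingers move at their own pace and stop on an object; the grip force is fixed at half the most. Time passes only in rows, so rows that do not move let the fingers close. It gives the time, the measured TCP pose, the force and the opening at its end, in the units of the state.
- robot.get_obs(): the state, without advancing time (a new reading comes with each control period).
- imaging.snapshot(name): name is "scene" or "side" or "wrist"; returns a dict with "pixels" (400x640x3 uint8, red, green, blue), "z_map" (400x640 float32, m along the optical axis (not along the pixel's ray), 0 where there is no reading), "mtx" (3x3 intrinsics, pixels), "k1" (the pictures are not rectified: a ray, as slopes to the right and down, at radius r is drawn at 1 + k1 r^2 times it, then the intrinsics apply), "extrinsics" (4x4, takes a point from world to camera coordinates). Camera axes: x right, y up, looking along -z (the intrinsics and any distortion apply to the point x, -y, -z); pixel columns grow to the right and rows downward; lengths in m; the calibration is good to about 2 mm. A picture is of the moment at which its call begins.
- robot.close_job(): hands the job in, once; it reports no verdict.
The state is a dict: "time": time; "joint_positions": joint angles; "qvel": joint speeds; "joint_torque": joint torques, N m; "tool_pos": TCP position; "ee_rot": TCP orientation; "wrist_force": force on the tool from outside, world axes, zero at the start; "wrist_torque": the same for the moment, N m; "width": finger opening in m.
Only numpy, scipy, OpenCV 4.12 (cv2) and the standard library are available. Lean on these libraries where they do the work, as an engineer would, in place of code of your own. Each camera call takes 0.05 s, during which the arm holds its last target.

## Task

Get the tin ready to be opened one-handed: slide or set it, standing upright on the worktop, into the open mouth of the grey crank clamp until it is against or nearly against the low rail at the back, then turn the crank clockwise so that the moving jaw pushes the tin home into the V-shaped jaw. Stop when the jaw's sprung pad is pressed in about half of its travel, firm but never bottomed out, and let go. Leave the two mugs and the spice jar undisturbed.

Things in the scene. Friction and masses are not known exactly. Their poses are not given: they have to be found in the camera images.
- clamp: Grey metal tin clamp fixed to the worktop, 250 mm long (y), 88 deep, 60 high. Origin: on the worktop, under the axis of a seated tin. x: from open mouth to rear, y: from moving to fixed jaw, z up. The mouth has no floor and is open to the front (-x) and above. Fixed jaw at +y, 52 mm high: two rubber cheeks form an upright 120 degree V, front and rear ends at x = -32 and 32 mm, y = 16 mm.
- rail_mid (a point): Top front edge of the clamp's rear rail (20 mm high, runs along the clamp's y) at the mouth; 30.5 mm behind the clamp's origin in x. A tin pushed back against it has its axis at x = +2 mm in the clamp's frame; up to 8 mm either way of 0 is good, and the V jaw helps little with more.
- pad_face (a point): Centre of the moving jaw's flat rubber-faced pad, 60 mm wide (x), from 8 to 54 mm high. At crank angle 0 it is at y = -68.7 mm in the clamp's frame; free, it moves 6 mm toward the V jaw (+y) per rad of crank. Behind it stand its springs, a steel plate and the rack bar.
- crank_axis (a point): Top of the crank's hub, on its upright axis, 79 mm above the worktop; x = 0, y = -145 mm in the clamp's frame. The housing under it is 60 mm high and spans y = -112 to -178 mm.
- crank (a joint): Crank angle q, rad; grows clockwise seen from above, which closes the jaw (6 mm per rad; limit 9.6; starts at 0 to 1.5). The knob lies 45 mm from the crank axis, in direction (cos q, -sin q) in the clamp's x, y. The pad meets a seated tin at about 6.7 rad. Friction: 2 to 3 N at the knob; it stays where it is left, also when clamped.
- knob_mid (a point): Centre of the crank's knob: upright black handle, 24 mm in diameter, from 77 to 125 mm above the worktop, spinning freely on its pin. It stands alone on the flat crank arm (arm's top 75 mm above the worktop). It can be pushed round from behind or held.
- pad (a joint): How far the moving jaw's pad is pressed in against its springs, in m: 0 free, 0.014 bottomed out; 900 N/m. After the tin is seated it grows 6 mm per rad of crank. Half of its travel is 0.007; 0.0035 to 0.0105 counts as about half.
- tin_mid (a point): Centre of the food tin: upright cylinder, 57.4 mm in diameter, 72 mm high, about 0.2 kg, loose on the worktop in front of the clamp's mouth; the point lies on its axis 36 mm above its underside, z along its axis. It can be lifted a little or slid; when slid, hold or push it low (below 25 mm), higher it may tip over on its foot.
- mug_2: Bystander: tall cream mug, 84 mm across, 106 mm high, to the right; origin under its centre.
- mug_small: Bystander: white patterned mug, 82 mm across, 91 mm high, to the left of the clamp; origin under its centre.
- spice_jar: Bystander: spice jar with a green lid, 46 mm across, 106 mm high, to the right behind the crank; origin under its centre.
Things that resemble listed ones, but are neither listed nor needed, are in the scene too. What is shaped like the part that bears tin_mid but blue is not meant.

How it is judged:
By the outcome, as a careful person would: the job done as asked, in the order asked, and still so for the second after the job is handed in, with the robot touching nothing.
It also fails if it takes over 64 s, if anything falls off the work surface, if the arm or the gripper's body presses on something with over 40 N, if the wrist force passes 120 N, or if a joint passes its speed limit or range.

## Working session

There is one attempt and no reset: what is moved stays moved. The work goes in short steps, Python scripts to look and compute and a tool call to move; the robot and the scene stay as the last step left them, time stands still between calls to the robot, and variables do not carry over. Pictures are saved under pics/ and viewed, and the job is handed in when it is done.

Besides the shell and the picture viewer there is one more tool, called after "Request:" as a command line: name --argument value ..., lists and objects as JSON in quotes. drive_tool: Moves the arm, as the interface text tells. Shift numbers are shares of 0.25 m and turn numbers shares of 360 degrees, none past 1 either way. Its arguments: {"type":"object","properties":{"commands":{"type":"array","items":{"type":"array","items":{"type":"array","items":{"type":"number","minimum":-1,"maximum":1}}}},"grip":{"type":"number"}},"required":["commands"]}

```bash
mkdir -p pics; cat > h.py <<'E'
import numpy as np, cv2
from bench import robot, imaging
def snap(n,fn=None):
    s=imaging.snapshot(n)
    if fn: cv2.imwrite('pics/'+fn,s['pixels'][:,:,::-1])
    np.savez('pics/%s.npz'%n,**{k:s[k] for k in s})
    return s
def cloud(s):
    K=s['mtx'];z=s['z_map'];h,w=z.shape
    v,u=np.mgrid[:h,:w].astype(float)
    K=np.array(K);D=np.array([s['k1'],0,0,0,0],float)
    n=cv2.undistortPoints(np.stack([u.ravel(),v.ravel()],1)[:,None],K,D)[:,0]
    n=n.reshape(h,w,2)
    P=np.stack([n[...,0]*z,-n[...,1]*z,-z,np.ones_like(z)],-1)
    W=P@np.linalg.inv(s['extrinsics']).T
    W=W[...,:3];W[z<=0]=np.nan
    return W
def ray_plane(s,u,v,zh):
    n=cv2.undistortPoints(np.array([[[u,v]]],float),np.array(s['mtx']),np.array([s['k1'],0,0,0,0],float))[0,0]
    T=np.linalg.inv(s['extrinsics']);o=T[:3,3];d=T[:3,:3]@np.array([n[0],-n[1],-1])
    return o+d*(zh-o[2])/d[2]
E
python3 - <<'E'
from h import *
for n in ['scene','side','wrist']:
    s=snap(n,n+'0.png'); print(n,s['k1'],np.linalg.inv(s['extrinsics'])[:3,3].round(3))
print(robot.get_obs())
E
```

```text
scene -0.048395574679299246 [ 0.872 -1.129  0.697]
side -0.08832320199334502 [0.137 0.407 0.693]
wrist -0.019219492647598962 [0.057 0.551 0.384]
{'time': 0.15, 'joint_positions': array([ 1.24087564e+00,  8.78075015e-02,  1.37184881e+00, -2.64825573e-05,
        1.68363331e+00, -1.03113300e-01]), 'qvel': array([ 1.50397672e-03, -3.57656050e-03, -3.98738567e-03,  4.54999873e-04,
        1.68745797e-03, -5.32219856e-05]), 'joint_torque': array([ 1.30218999e-03, -3.40643513e+01, -3.02793932e+01,  7.18135620e-02,
        3.05298006e-02, -1.26657774e-04]), 'tool_pos': array([0.12356326, 0.53551595, 0.20459047]), 'ee_rot': array([-1.65840131,  1.56909916, -1.88521165]), 'wrist_force': array([-0.36587533,  0.168846  ,  0.57979315]), 'wrist_torque': array([ 0.05032633,  0.01178832, -0.04058433]), 'width': 0.09404821844827904}
```

View pics/scene0.png

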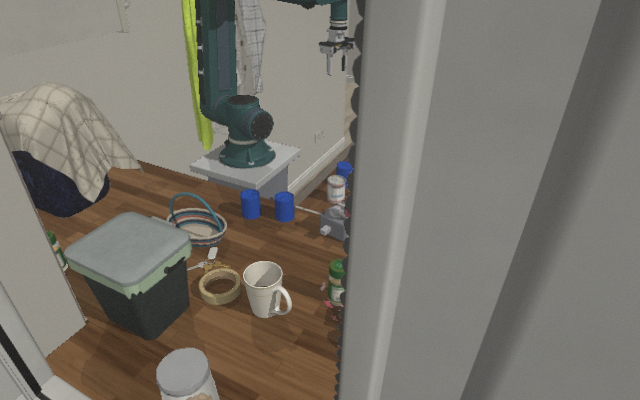

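View pics/side0.png

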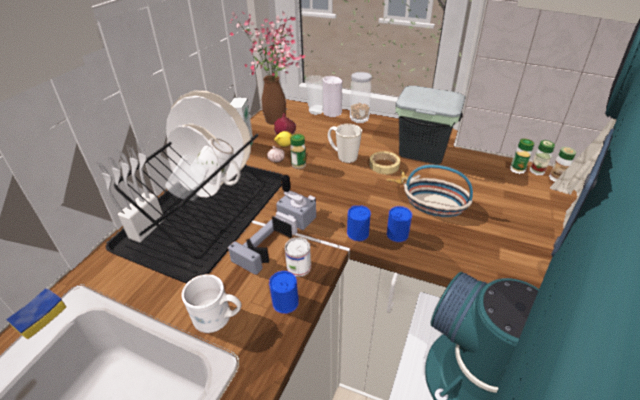

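View pics/wrist0.png

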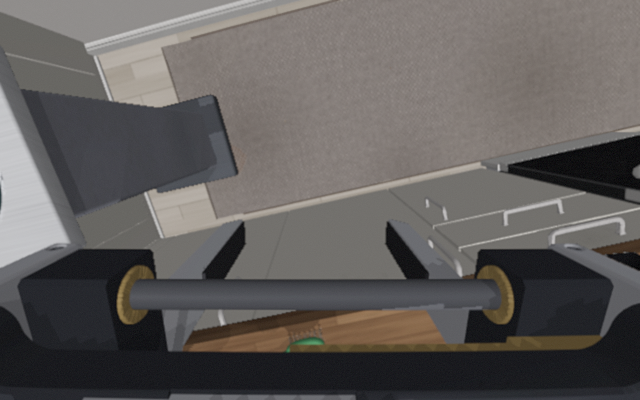

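The side view shows the whole job. The white tin is at about (298,256), right in front of the clamp mouth. The crank housing is at (296,208), the fixed jaw at (246,256), the small mug at (208,303), and there is a blue decoy at (284,292). I'll enlarge it and take measurements.

```bash
python3 - <<'E'
from h import *
s=dict(np.load('pics/side.npz'))
W=cloud(s); np.save('pics/W.npy',W)
im=s['pixels'][:,:,::-1]
c=im[160:340,170:350]; cv2.imwrite('pics/crop0.png',cv2.resize(c,None,fx=3.3,fy=3.3,interpolation=cv2.INTER_CUBIC))
for v in range(180,300,6):
    print(v,[(u,)+tuple((W[v,u]*1000).round(0).astype(int)) for u in range(230,322,9)])
E
```

```text
180 [(230, np.int64(718), np.int64(-284), np.int64(67)), (239, np.int64(707), np.int64(-310), np.int64(52)), (248, np.int64(724), np.int64(-375), np.int64(4)), (257, np.int64(-9223372036854775808), np.int64(-9223372036854775808), np.int64(-9223372036854775808)), (266, np.int64(667), np.int64(-388), np.int64(11)), (275, np.int64(646), np.int64(-406), np.int64(4)), (284, np.int64(542), np.int64(-283), np.int64(116)), (293, np.int64(596), np.int64(-430), np.int64(1)), (302, np.int64(571), np.int64(-442), np.int64(0)), (311, np.int64(547), np.int64(-455), np.int64(-2)), (320, np.int64(519), np.int64(-461), np.int64(1))]
186 [(230, np.int64(754), np.int64(-322), np.int64(9)), (239, np.int64(735), np.int64(-340), np.int64(2)), (248, np.int64(703), np.int64(-342), np.int64(10)), (257, np.int64(668), np.int64(-338), np.int64(22)), (266, np.int64(653), np.int64(-363), np.int64(9)), (275, np.int64(631), np.int64(-378), np.int64(5)), (284, np.int64(542), np.int64(-280), np.int64(99)), (293, np.int64(585), np.int64(-407), np.int64(-3)), (302, np.int64(557), np.int64(-411), np.int64(2)), (311, np
[... 9800 characters left out ...]
377), np.int64(-75), np.int64(1)), (320, np.int64(359), np.int64(-84), np.int64(-1))]
294 [(230, np.int64(538), np.int64(9), np.int64(-1)), (239, np.int64(518), np.int64(2), np.int64(0)), (248, np.int64(500), np.int64(-6), np.int64(0)), (257, np.int64(482), np.int64(-15), np.int64(-1)), (266, np.int64(464), np.int64(-24), np.int64(-2)), (275, np.int64(417), np.int64(9), np.int64(61)), (284, np.int64(399), np.int64(3), np.int64(63)), (293, np.int64(387), np.int64(-12), np.int64(52)), (302, np.int64(389), np.int64(-54), np.int64(-1)), (311, np.int64(371), np.int64(-61), np.int64(-1)), (320, np.int64(353), np.int64(-70), np.int64(-3))]<stdin>:7: RuntimeWarning: invalid value encountered in cast
```

View pics/crop0.png

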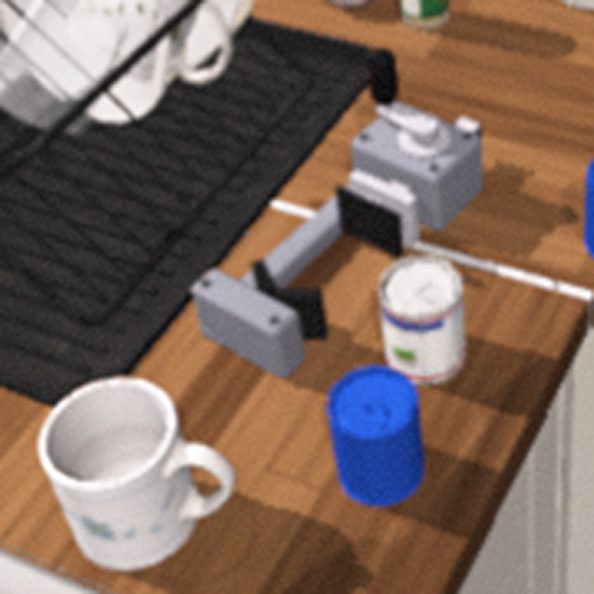

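```bash
python3 - <<'E' 2>/dev/null
from h import *
s=dict(np.load('pics/side.npz'));W=np.load('pics/W.npy');im=s['pixels'][:,:,::-1]
hsv=cv2.cvtColor(im,cv2.COLOR_BGR2HSV)
v,u=np.mgrid[:400,:640]
def reg(u0,u1,v0,v1,z0,z1):
    m=(u>=u0)&(u<=u1)&(v>=v0)&(v<=v1)&(W[...,2]>z0)&(W[...,2]<z1)
    return m
def rect(m,name):
    P=(W[m][:,:2]*1000).astype(np.float32)
    # median-filter
    r=cv2.minAreaRect(P); print(name,len(P),P.mean(0).round(1),'rect',np.round(r[0],1),np.round(r[1],1),round(r[2],1),'z',np.median(W[m][:,2]).round(4)); 
    return P
rect(reg(278,322,190,225,.055,.065),'housing top')
rect(reg(225,265,238,262,.048,.057),'fixed top')
rect(reg(280,315,235,262,.064,.075),'tin top')
rect(reg(278,292,174,192,.080,.130),'knob')
rect(reg(278,310,190,210,.068,.078),'arm')
rect(reg(278,310,190,210,.077,.085),'hub')
P=rect(reg(250,285,212,240,.016,.026),'rail')
print(cv2.fitLine(P,cv2.DIST_HUBER,0,.01,.01).ravel())
E
```

```text
housing top 414 [ 502.9 -265.6] rect [ 512.8 -255.6] [108.   87.2] 80.6 z 0.0599
fixed top 341 [544. -83.] rect [546.2 -91.2] [49.6 80.3] 78.5 z 0.0507
tin top 410 [ 429.9 -121. ] rect [ 430.5 -121.6] [55.4 57.1] 39.5 z 0.0688
knob 141 [ 540.2 -286. ] rect [ 542.3 -288.2] [22.2 20.4] 12.2 z 0.1087
arm 89 [ 517.2 -277.8] rect [ 518.  -280.4] [18.8 58. ] 66.4 z 0.0742
hub 53 [ 508.4 -277. ] rect [ 516.5 -281.2] [20.4 57. ] 70.4 z 0.0791
rail 243 [ 559.8 -186.9] rect [ 571.6 -206.8] [ 89.4 106.1] 42.3 z 0.0197
[ 1.5953737e-01  9.8719192e-01  5.6007306e+02 -1.7930724e+02]
```

```bash
python3 - <<'E' 2>/dev/null
from h import *
s=dict(np.load('pics/side.npz'));im=s['pixels'][:,:,::-1]
c=im[170:280,222:327]; c=cv2.resize(c,None,fx=5.4,fy=5.4,interpolation=cv2.INTER_CUBIC)
for k in range(0,105,10):
    cv2.line(c,(int(5.4*(k+.5)),0),(int(5.4*(k+.5)),6),(0,0,255),1); cv2.putText(c,str(222+k),(int(5.4*k)-8,18),0,.35,(0,0,255))
    cv2.line(c,(0,int(5.4*(k+.5))),(6,int(5.4*(k+.5))),(0,0,255),1); cv2.putText(c,str(170+k),(8,int(5.4*k)+6),0,.35,(0,0,255))
cv2.imwrite('pics/crop1.png',c)
E
```

```text
(no output)
```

View pics/crop1.png

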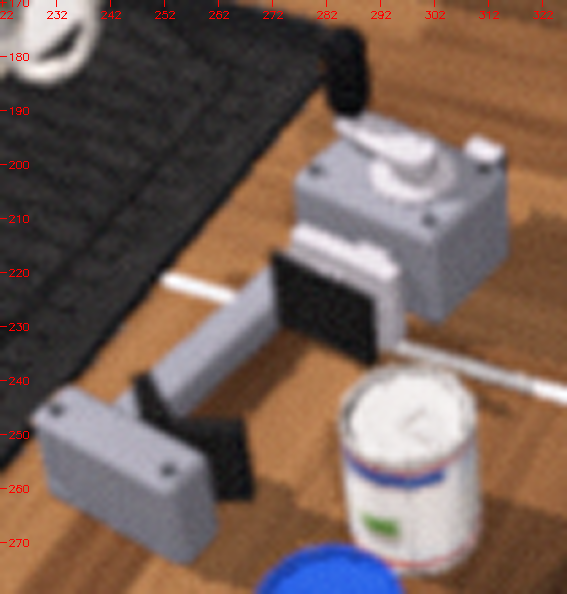

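```bash
cat > fit.py <<'E'
from h import *
from scipy.optimize import least_squares
s=dict(np.load('pics/side.npz'))
px=lambda x,y:(222+x/5.4-.5,170+y/5.4-.5)
# clicked -> world by ray/plane
def rp(x,y,z): return ray_plane(s,*px(x,y),z)[:2]*1000
obs={'hl':rp(297,184,.060),'hn':rp(432,238,.060),'hr':rp(507,165,.060),'hb':rp(365,112,.060),
'hub':rp(419,153,.079),'ptl':rp(272,252,.054),'ptr':rp(376,295,.054),'pbl':rp(277,312,.008),'pbr':rp(376,362,.008),
'knob':rp(347,70,.101)}
for k,v in obs.items(): print(k,v.round(1))
def mod(p):
    x,y,a,hx,hx2,yp,q=p
    M={'hl':(hx,-112),'hn':(-hx2,-112),'hr':(-hx2,-178),'hb':(hx,-178),'hub':(0,-145),'ptl':(30,yp),'ptr':(-30,yp),'pbl':(30,yp),'pbr':(-30,yp),
     'knob':(45*np.cos(q),-145-45*np.sin(q))}
    c,sn=np.cos(a),np.sin(a)
    return {k:np.array([x+c*m[0]-sn*m[1],y+sn*m[0]+c*m[1]]) for k,m in M.items()}
def f(p):
    M=mod(p); return np.concatenate([M[k]-obs[k] for k in obs])
r=least_squares(f,[530,-120,-.18,40,40,-68,.3],loss='soft_l1',f_scale=2)
print(r.x.round(3)); print({k:(mod(r.x)[k]-obs[k]).round(1) for k in obs})
E
python3 fit.py; python3 - <<'E'
from h import *
o=robot.get_obs(); from scipy.spatial.transform import Rotation as R
print(R.from_euler('xyz',o['ee_rot']).as_matrix().round(3))
s=dict(np.load('pics/side.npz'))
# tin top ellipse
im=s['pixels'][:,:,::-1]
px=lambda x,y:(222+x/5.4-.5,170+y/5.4-.5)
for p in [(409,415),(342,415),(476,410),(409,470),(409,365)]: print(p,ray_plane(s,*px(*p),.072).round(4))
E
```

```text
hl [ 551.1 -248.7]
hn [ 473.4 -237.4]
hr [ 462.5 -300.2]
hb [ 546.2 -312.2]
hub [ 495.4 -271.5]
ptl [ 542.2 -206.1]
ptr [ 483.5 -197.9]
pbl [ 547.8 -212.3]
pbr [ 487.6 -199.6]
knob [ 542.9 -292.3]
[ 5.25691e+02 -1.30138e+02 -1.63000e-01  4.68260e+01  3.45570e+01
 -7.44290e+01  2.75000e-01]
{'hl': array([2.7, 0.5]), 'hn': array([0. , 2.3]), 'hr': array([ 0.2, -0. ]), 'hb': array([-3.1, -1.1]), 'hub': array([ 6.8, -1.7]), 'ptl': array([ 1.1, -2.3]), 'ptr': array([ 0.5, -0.8]), 'pbl': array([-4.6,  3.9]), 'pbr': array([-3.6,  0.9]), 'knob': array([ 0.1, -0. ])}
[[-0.001  0.225  0.974]
 [-0.002  0.974 -0.225]
 [-1.    -0.002 -0.   ]]
(409, 415) [ 0.4281 -0.1199  0.072 ]
(342, 415) [ 0.454  -0.1093  0.072 ]
(476, 410) [ 0.4034 -0.1331  0.072 ]
(409, 470) [ 0.4147 -0.0921  0.072 ]
(409, 365) [ 0.4409 -0.1466  0.072 ]
```

```bash
python3 - <<'E' 2>/dev/null
from h import *
s=dict(np.load('pics/wrist.npz'));T=np.linalg.inv(s['extrinsics'])
print(T.round(3),s['mtx'])
W=np.load('pics/W.npy')
m=(W[...,2]>.09)&(W[...,0]>.25)&(W[...,0]<.75)&(W[...,1]>-.45)&(W[...,1]<.2)
P=W[m]
H={}
for p in P:
    k=(round(p[0]/.04)*.04,round(p[1]/.04)*.04); H[k]=max(H.get(k,0),p[2])
for k in sorted(H): print(np.round(k,2),round(H[k],3),end='; ')
E
```

```text
[[ 0.225 -0.947 -0.229  0.057]
 [ 0.974  0.218  0.055  0.551]
 [-0.002 -0.236  0.972  0.384]
 [ 0.     0.     0.     1.   ]] [[283.6825867    0.         315.00612505]
 [  0.         283.6825867  196.83703575]
 [  0.           0.           1.        ]]
[ 0.52 -0.28] 0.126; [0.52 0.04] 0.092; [0.52 0.08] 0.09; [0.52 0.12] 0.093; [ 0.56 -0.28] 0.125; [0.56 0.04] 0.092; [0.56 0.08] 0.091; [0.56 0.12] 0.092; [ 0.64 -0.36] 0.189; [ 0.64 -0.32] 0.19; [ 0.64 -0.28] 0.19; [ 0.64 -0.24] 0.19; [ 0.64 -0.2 ] 0.191; [ 0.64 -0.16] 0.19; [ 0.64 -0.12] 0.19; [ 0.64 -0.08] 0.191; [ 0.64 -0.04] 0.191; [0.64 0.04] 0.611; [0.64 0.08] 0.62; [0.64 0.12] 0.63; [0.64 0.16] 0.634; [0.64 0.2 ] 0.575; [ 0.68 -0.36] 0.19; [ 0.68 -0.32] 0.265; [ 0.68 -0.28] 0.233; [ 0.68 -0.24] 0.215; [ 0.68 -0.2 ] 0.213; [ 0.68 -0.16] 0.217; [ 0.68 -0.12] 0.221; [ 0.68 -0.08] 0.189; [ 0.68 -0.04] 0.189; [0.68 0.04] 0.53; [0.68 0.08] 0.53; [0.68 0.12] 0.53; [0.68 0.16] 0.53; [0.68 0.2 ] 0.52; [ 0.72 -0.36] 0.274; [ 0.72 -0.32] 0.29; [ 0.72 -0.28] 0.228; [ 0.72 -0.24] 0.243; [ 0.72 -0.2 ] 0.207; [ 0.72 -0.16] 0.225; [ 0.72 -0.12] 0.225; [ 0.72 -0.08] 0.18; [ 0.72 -0.04] 0.153; [ 0.76 -0.32] 0.296; [ 0.76 -0.28] 0.234; [ 0.76 -0.24] 0.247; [ 0.76 -0.2 ] 0.189; [ 0.76 -0.16] 0.091; [ 0.76 -0.12] 0.206; [ 0.76 -0.08] 0.173; [ 0.76 -0.04] 0.117;
```

Request:
drive_tool --commands '[[[-0.05,-0.1226,0.1136,0],[-0.05,-0.1226,0.1136,0],[-0.05,-0.1226,0.1136,0],[-0.05,-0.1226,0.1136,0],[-0.05,-0.1226,0.1136,0],[-0.05,-0.1226,0.1136,0],[-0.05,-0.1226,0.1136,0],[-0.03,-0.1226,0.1136,0],[0,-0.1226,0.1136,0],[0,-0.1226,0.1136,0],[0,-0.1226,0.1136,0],[0,-0.1226,0.1136,0],[0,-0.1226,0.1136,0],[0,-0.1226,0.1136,0],[0,-0.1226,0.1136,0],[0,-0.1226,0.1136,0],[0,-0.1226,0.1136,0],[0,-0.1226,0.1136,0],[0,-0.1226,0.1136,0],[0,-0.1226,0.1136,0]]]' --grip 1

```text
time: 2.15
tool_pos: [0.5398, -0.1907, 0.2999]
ee_rot: [2.607, 1.57, 2.38]
wrist_force: [0.7, -0.6, 0.6]
width: 0.0939
```

```bash
python3 - <<'E' 2>/dev/null
from h import *
s=snap('wrist','wrist1.png')
c=s['pixels'][40:260,140:540,::-1]
cv2.imwrite('pics/wcrop1.png',cv2.resize(c,None,fx=2,fy=2,interpolation=cv2.INTER_CUBIC))
print(np.linalg.inv(s['extrinsics']).round(3)); print(robot.get_obs()['joint_positions'].round(2))
E
```

```text
[[ 0.225 -0.947 -0.229  0.474]
 [ 0.974  0.219  0.053 -0.176]
 [-0.    -0.235  0.972  0.479]
 [ 0.     0.     0.     1.   ]]
[-0.44  0.15  1.12 -0.    1.87 -1.78]
```

View pics/wrist1.png

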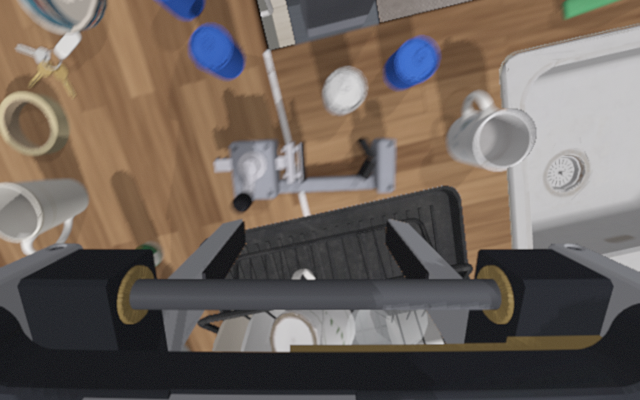

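View pics/wcrop1.png

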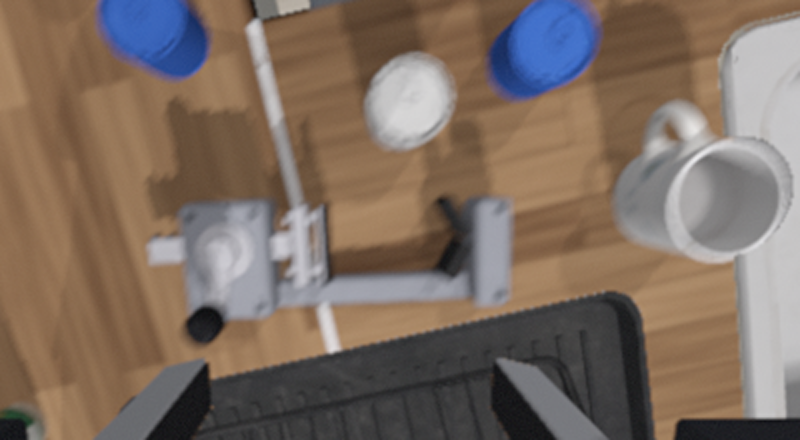

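The wrist view from above shows the tin at about (345,90), the crank hub at (251,164), the knob at (242,202), the rail at (335,184) and the fixed jaw at (386,165). I'll zoom in to get the feature points.

```bash
python3 - <<'E' 2>/dev/null
from h import *
s=dict(np.load('pics/wrist.npz'));im=s['pixels'][:,:,::-1]
def crop(u0,v0,w,h,f,fn):
    c=cv2.resize(im[v0:v0+h,u0:u0+w],None,fx=f,fy=f,interpolation=cv2.INTER_CUBIC)
    for k in range(0,w,10): cv2.putText(c,str(u0+k),(int(f*(k+.5))-8,10),0,.35,(0,0,255)); cv2.line(c,(int(f*(k+.5)),12),(int(f*(k+.5)),18),(0,0,255),1)
    for k in range(0,h,10): cv2.putText(c,str(v0+k),(0,int(f*(k+.5))+4),0,.35,(0,0,255)); cv2.line(c,(25,int(f*(k+.5))),(31,int(f*(k+.5))),(0,0,255),1)
    cv2.imwrite('pics/'+fn,c)
crop(210,132,110,84,7,'wz1.png')
crop(290,60,120,140,4,'wz2.png')
E
```

```text
(no output)
```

View pics/wz1.png

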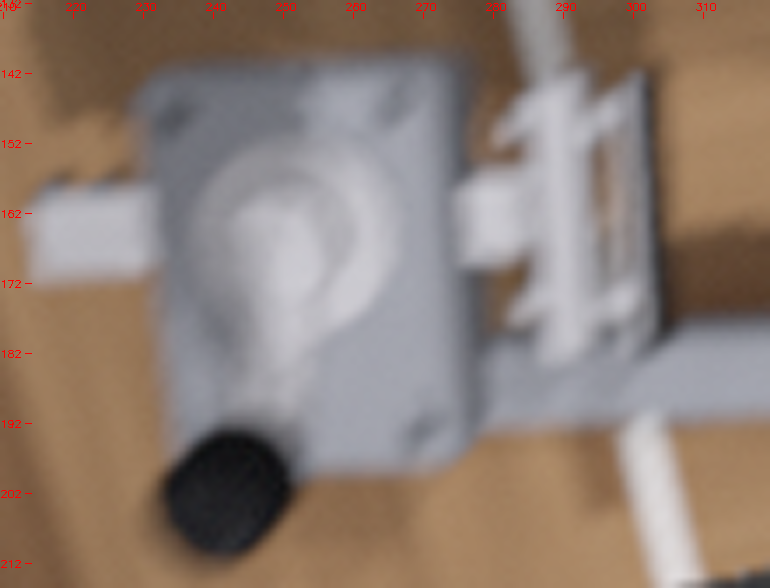

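View pics/wz2.png

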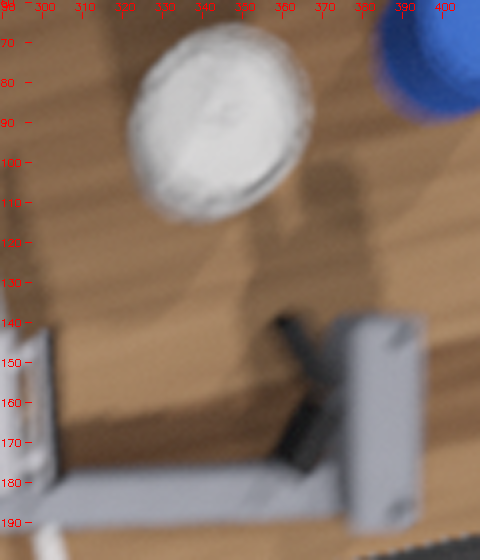

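```bash
cat > fit2.py <<'E'
from h import *
from scipy.optimize import least_squares
s=dict(np.load('pics/wrist.npz'))
A=lambda x,y,z: ray_plane(s,210+x/7-.5,132+y/7-.5,z)[:2]*1000
B=lambda x,y,z: ray_plane(s,290+x/4-.5,60+y/4-.5,z)[:2]*1000
obs={'hub':A(290,232,.079),'knob':A(228,490,.125),'h1':A(138,90,.06),'h2':A(465,65,.06),'h3':A(475,462,.06),
'p1':A(650,75,.054),'p2':A(662,332,.054),'r1':B(75,468,.02),'r2':B(335,461,.02),'j1':B(425,318,.052),'j2':B(422,528,.052),
'c1':B(276,318,.052)}
tin=[B(*p,.072) for p in [(130,120),(312,110),(235,25),(195,220)]]
for k,v in obs.items(): print(k,v.round(1))
print('tin',np.round(tin,1), B(221,122,.072))
def mod(p):
    x,y,a,hx,yp,q,jx,jy,jx2=p
    M={'hub':(0,-145),'knob':(45*np.cos(q),-145-45*np.sin(q)),'h1':(-hx,-178),'h2':(-hx,-112),'h3':(jx2,-112),
     'p1':(-30,yp),'p2':(30,yp),'j1':(-jx,jy),'j2':(jx,jy),'c1':(-32,16)}
    c,sn=np.cos(a),np.sin(a)
    D={k:np.array([x+c*m[0]-sn*m[1],y+sn*m[0]+c*m[1]]) for k,m in M.items()}
    return D,(x,y,c,sn)
def f(p):
    M,(x,y,c,sn)=mod(p)
    e=[M[k]-obs[k] for k in M]
    rr=[[c*(obs[k][0]-x)+sn*(obs[k][1]-y)-30.5] for k in('r1','r2')]
    return np.concatenate(e+rr)
r=least_squares(f,[530,-120,-.18,40,-68,.3,44,72,44],loss='soft_l1',f_scale=2)
print(r.x.round(3)); M=mod(r.x)[0];print({k:(M[k]-obs[k]).round(1).tolist() for k in M}, f(r.x)[-2:].round(1))
x,y,c,sn=mod(r.x)[1]
for k in obs: 
    d=obs[k]-[x,y]; print(k,'clamp',(c*d[0]+sn*d[1]).round(1),(-sn*d[0]+c*d[1]).round(1))
E
python3 fit2.py
```

```text
hub [ 502.1 -275.6]
knob [ 542.1 -288.5]
h1 [ 467.7 -303.1]
h2 [ 478.2 -235.3]
h3 [ 560.7 -254.9]
p1 [ 489.1 -198.7]
p2 [ 543.  -209.1]
r1 [ 546.2 -204.1]
r2 [567.3 -99.8]
j1 [515.6 -63. ]
j2 [594.1 -77. ]
c1 [ 503.3 -116.8]
tin [[ 426.  -155.2]
 [ 436.6  -94.4]
 [ 404.5 -114.5]
 [ 462.9 -140.5]] [ 433.51254994 -125.26577294]
[ 5.32030e+02 -1.34476e+02 -2.20000e-01  2.83380e+01 -7.11750e+01
 -6.21300e+00  3.50870e+01  6.65600e+01  5.42660e+01]
{'hub': [-1.6, -0.4], 'knob': [1.4, -0.4], 'h1': [-2.1, 1.0], 'h2': [1.8, -2.3], 'h3': [-0.1, -0.7], 'p1': [-1.8, 1.3], 'p2': [2.8, -1.4], 'j1': [-3.3, 1.2], 'j2': [-13.3, -0.2], 'c1': [1.0, 4.9]} [-1.5 -3.6]
hub clamp 1.5 -144.3
knob clamp 43.4 -148.1
h1 clamp -26.1 -178.6
h2 clamp -30.6 -110.1
h3 clamp 54.3 -111.3
p1 clamp -27.9 -72.0
p2 clamp 27.0 -70.4
r1 clamp 29.0 -64.9
r2 clamp 26.9 41.5
j1 clamp -31.6 66.1
j2 clamp 48.0 69.6
c1 clamp -31.9 10.9
```

```bash
sed -i "s/'j1':(-jx,jy),'j2':(jx,jy)/'j1':(-jx,jy),'j2':(jx3,jy)/; s/jx,jy,jx2=p/jx,jy,jx2,jx3=p/; s/72,44\],loss/72,44,48],loss/; s/-68,.3,44/-68,.2,36/" fit2.py; python3 fit2.py | tail -15
```

```text
[ 5.30227e+02 -1.33716e+02 -1.86000e-01  3.11600e+01 -7.14550e+01
  2.66400e+00  2.74470e+01  6.71650e+01  5.23510e+01  5.22480e+01]
{'hub': [1.3, -0.6], 'knob': [-81.8, -0.6], 'h1': [-1.0, 0.2], 'h2': [0.7, -2.7], 'h3': [0.2, 1.5], 'p1': [-1.6, 0.3], 'p2': [3.5, -0.4], 'j1': [0.1, 0.4], 'j2': [-0.1, -0.4], 'c1': [-1.5, 4.8]} [-1.8 -0.3]
hub clamp -1.4 -144.6
knob clamp 40.3 -149.9
h1 clamp -30.1 -178.0
h2 clamp -32.3 -109.5
h3 clamp 52.4 -113.5
p1 clamp -28.4 -71.5
p2 clamp 26.5 -71.7
r1 clamp 28.7 -66.2
r2 clamp 30.2 40.2
j1 clamp -27.4 66.8
j2 clamp 52.2 67.6
c1 clamp -29.6 11.6
```

Request:
drive_tool --commands '[[[0,0,0,-0.0066],[0,0.0313,-0.0797,0],[0.1,0.0313,-0.0797,0],[0.15,0.0313,-0.0797,0],[0.15,0.0313,-0.0797,0],[0.15,0.0313,-0.0797,0],[0.15,0.0313,-0.0797,0],[0.1,0,0,0],[0,0,0,0]]]' --grip 1

```text
time: 3.1
tool_pos: [0.4268, -0.1191, 0.0961]
ee_rot: [2.915, 1.562, 2.73]
wrist_force: [0.1, 0.3, 0.4]
width: 0.094
```

```bash
python3 - <<'E' 2>/dev/null
from h import *
s=snap('side','side1.png')
im=s['pixels'][:,:,::-1]
cv2.imwrite('pics/s1.png',cv2.resize(im[150:330,190:370],None,fx=3.3,fy=3.3,interpolation=cv2.INTER_CUBIC))
o=robot.get_obs();print(o['tool_pos'],o['ee_rot'])
E
```

```text
[ 0.42892501 -0.12013622  0.09888479] [2.91746949 1.56668888 2.73232863]
```

View pics/s1.png

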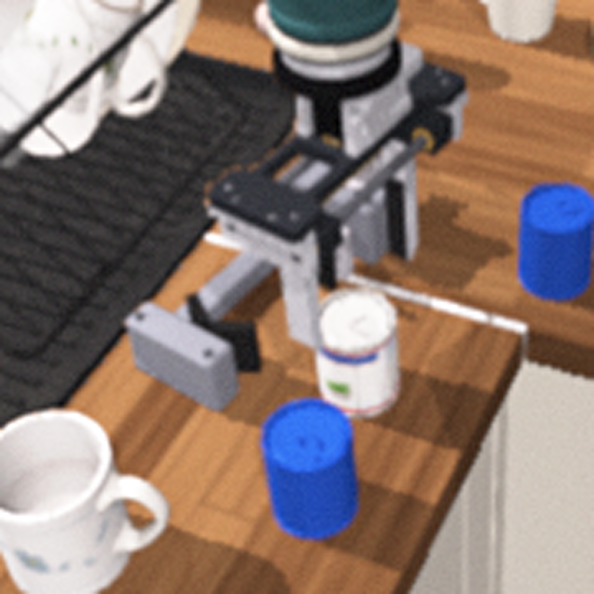

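Request:
drive_tool --commands '[[[0.052,0,0,0],[0.052,0,0,0],[0.052,0,0,0],[0.052,0,0,0],[0,0,0,0]]]' --grip 1

```text
time: 3.65
tool_pos: [0.4288, -0.1203, 0.0459]
ee_rot: [2.906, 1.566, 2.72]
wrist_force: [-0.9, -0.4, -0.2]
width: 0.0939
```

Request:
drive_tool --commands '[[[0,0,0,0],[0,0,0,0],[0,0,0,0],[0,0,0,0],[0,0,0,0],[0,0,0,0],[0,0,0,0],[0,0,0,0]]]' --grip 0.4

```text
time: 4.45
tool_pos: [0.4307, -0.121, 0.0488]
ee_rot: [0.012, 1.57, -0.174]
wrist_force: [0.1, 0.6, 2.8]
width: 0.0564
```

Request:
drive_tool --commands '[[[-0.028,0,0,0],[0,-0.034,0,0],[0,-0.034,0,0],[0,0,0.08,0],[0,0,0.08,0],[0,0,0.08,0],[0,0,0.08,0],[0,0,0.056,0],[0,0,0,0],[0,0,0,0],[0,0,0,0]]]' --grip 0.4

```text
time: 5.55
tool_pos: [0.5187, -0.155, 0.0551]
ee_rot: [3.003, 1.569, 2.817]
wrist_force: [0.6, 1.1, -1.0]
width: 0.0571
```

```bash
python3 - <<'E' 2>/dev/null
from h import *
s=snap('side','side2.png')
im=s['pixels'][:,:,::-1]
cv2.imwrite('pics/s2.png',cv2.resize(im[150:300,200:350],None,fx=4,fy=4,interpolation=cv2.INTER_CUBIC))
s=snap('wrist','wrist2.png')
o=robot.get_obs();print(o['tool_pos'],o['wrist_force'],o['width'])
E
```

```text
[ 0.51890774 -0.15490734  0.05536031] [-0.17926378 -0.43600174 -1.10782779] 0.0567783165837664
```

View pics/s2.png

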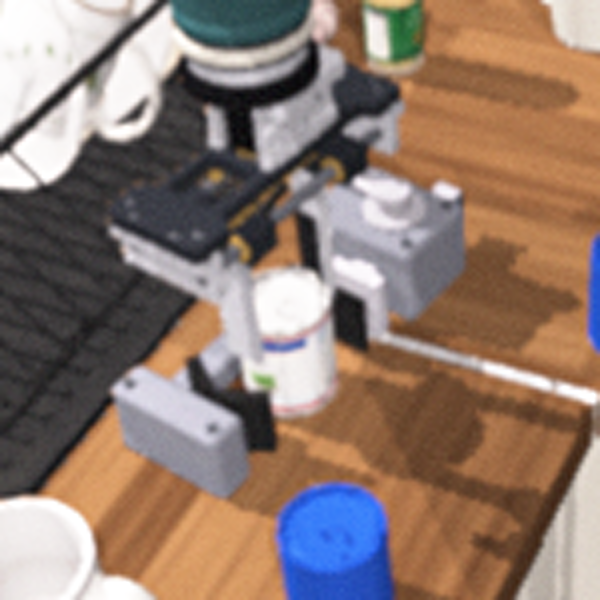

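View pics/wrist2.png

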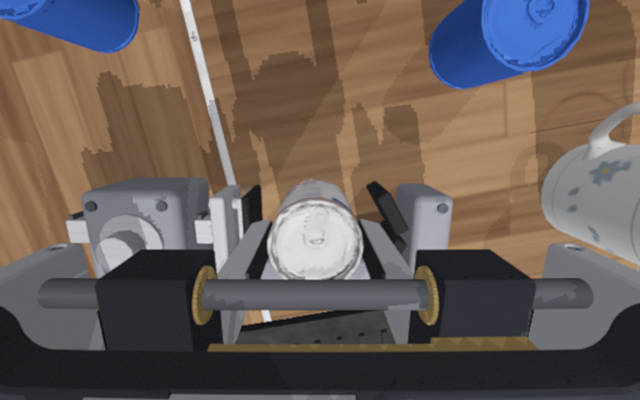

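The tin hangs between the pad and the V jaw, clear of both. Next I lower it, then push it back to the rail.

Request:
drive_tool --commands '[[[0.012,0,0,0],[0.012,0,0,0],[0,0,0,0],[0,0,0.008,0],[0,0,0.008,0],[0,0,0,0],[0,0,0,0]]]' --grip 0.4

```text
time: 6.35
tool_pos: [0.5238, -0.1557, 0.0495]
ee_rot: [1.714, 1.571, 1.529]
wrist_force: [-0.2, -0.3, -0.6]
width: 0.0567
```

Request:
drive_tool --commands '[[[0,0,0.006,0],[0,0,0.006,0],[0,0,0,0],[0,0,0,0]]]' --grip 0.4

```text
time: 6.75
tool_pos: [0.5263, -0.1562, 0.0494]
ee_rot: [2.991, 1.57, 2.806]
wrist_force: [-0.3, 0.2, -0.8]
width: 0.057
```

Request:
drive_tool --commands '[[[0,0,0.006,0],[0,0,0.006,0],[0,0,0,0],[0,0,0,0]]]' --grip 0.4

```text
time: 7.15
tool_pos: [0.527, -0.1563, 0.0493]
ee_rot: [3.115, 1.565, 2.929]
wrist_force: [-7.7, 1.3, 4.0]
width: 0.0569
```

Request:
drive_tool --commands '[[[0,0,-0.008,0],[0.004,0,0,0],[0.003,0,0,0],[0,0,0,0],[0,0,0,0]]]' --grip 0.4

```text
time: 7.65
tool_pos: [0.5267, -0.1562, 0.0491]
ee_rot: [-3.141, 1.569, 2.957]
wrist_force: [-7.7, 2.1, 7.0]
width: 0.0569
```

Request:
drive_tool --commands '[[[0,0,-0.004,0],[0,0,0,0],[0,0,0,0]]]' --grip 0.4

```text
time: 7.95
tool_pos: [0.5265, -0.1562, 0.049]
ee_rot: [-0.246, 1.571, -0.431]
wrist_force: [-5.7, 0.8, 5.6]
width: 0.0566
```

Request:
drive_tool --commands '[[[0,0,0,0],[0,0,0,0],[0,0,0,0]]]' --grip 0.68

```text
time: 8.25
tool_pos: [0.5274, -0.1564, 0.0479]
ee_rot: [-0.031, 1.569, -0.217]
wrist_force: [-0.5, -0.2, 0.3]
width: 0.0638
```

Request:
drive_tool --commands '[[[-0.06,0,0,0],[-0.1,0,0,0],[-0.15,0,0,0],[-0.2,0,0,0],[-0.2,0,0,0],[0,0,0,0],[0,0,0,0]]]' --grip 0.7

```text
time: 8.95
tool_pos: [0.5277, -0.1566, 0.2282]
ee_rot: [-0.175, 1.565, -0.361]
wrist_force: [-0.6, 0.1, -0.1]
width: 0.0659
```

```bash
python3 - <<'E' 2>/dev/null
from h import *
s=snap('side','side3.png')
im=s['pixels'][:,:,::-1]
cv2.imwrite('pics/s3.png',cv2.resize(im[160:280,220:340],None,fx=5,fy=5,interpolation=cv2.INTER_CUBIC))
s=snap('wrist','wrist3.png')
o=robot.get_obs();print(o['tool_pos'],o['wrist_force'],o['width'],o['joint_positions'])
E
```

```text
[ 0.52605737 -0.15598771  0.22404079] [-0.46945263 -0.51847163 -0.61267716] 0.06601014526049798 [-3.91695569e-01  8.30933491e-02  1.33867641e+00  1.49813457e-04
  1.72185653e+00 -1.77715939e+00]
```

View pics/s3.png

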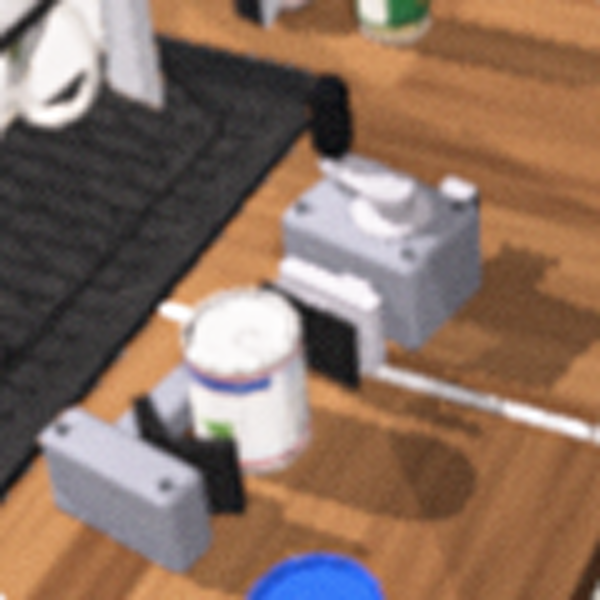

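View pics/wrist3.png

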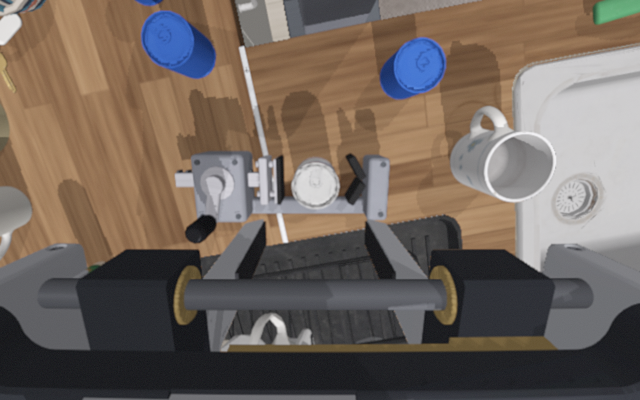

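The tin stands upright in the mouth against the rail, between the pad and the V. Now I'll measure the knob, hub and spice jar.

```bash
python3 - <<'E' 2>/dev/null
from h import *
s=dict(np.load('pics/wrist.npz'));im=s['pixels'][:,:,::-1]
W=cloud(s); hsv=cv2.cvtColor(im,cv2.COLOR_BGR2HSV)
u0,v0,w,h,f=165,140,90,110,6
c=cv2.resize(im[v0:v0+h,u0:u0+w],None,fx=f,fy=f,interpolation=cv2.INTER_CUBIC)
for k in range(0,w,10): cv2.putText(c,str(u0+k),(int(f*(k+.5))-8,10),0,.35,(0,0,255))
for k in range(0,h,10): cv2.putText(c,str(v0+k),(0,int(f*(k+.5))+4),0,.35,(0,0,255))
cv2.imwrite('pics/wz3.png',c)
s=dict(np.load('pics/side.npz'));im=s['pixels'][:,:,::-1]
W2=cloud(s)
# knob: dark pixels near (286,184)
g=im.max(2); v,u=np.mgrid[:400,:640]
m=(g<45)&(u>278)&(u<296)&(v>170)&(v<195)&(W2[...,2]>.085)&(W2[...,0]<.6)
P=W2[m]; print('knob side depth',len(P),np.median(P,0).round(4),'px',u[m].min(),u[m].max(),v[m].min(),v[m].max(),u[m].mean(),v[m].mean())
T=np.linalg.inv(s['extrinsics']); print('cam',T[:3,3])
# top pts/cylinder axis: project mean pixel at z=.101
print(ray_plane(s,u[m].mean(),v[m].mean(),.101))
hs=cv2.cvtColor(im,cv2.COLOR_BGR2HSV)
m=(hs[...,0]>40)&(hs[...,0]<85)&(hs[...,1]>100)&(u>285)&(u<315)&(v>125)&(v<175)
print('jar green',W2[m].min(0),W2[m].max(0),np.nanmedian(W2[m],0))
mm=(W2[...,2]>.16)&(W2[...,2]<.2)&(W2[...,1]<-.05)&(W2[...,1]>-.4)&(W2[...,0]>.55)&(W2[...,0]<.8)&(g<70)
print('rack min x',np.nanpercentile(W2[mm][:,0],[0,1,5,50]))
E
```

```text
knob side depth 100 [ 0.5395 -0.2836  0.107 ] px 281 289 176 190 285.31 182.5
cam [0.13710147 0.40730103 0.69278481]
[ 0.54391282 -0.29168718  0.101     ]
jar green [nan nan nan] [nan nan nan] [ 0.60585158 -0.49915649  0.09394454]
rack min x [0.65198986 0.65239136 0.65320608 0.65519424]
```

View pics/wz3.png

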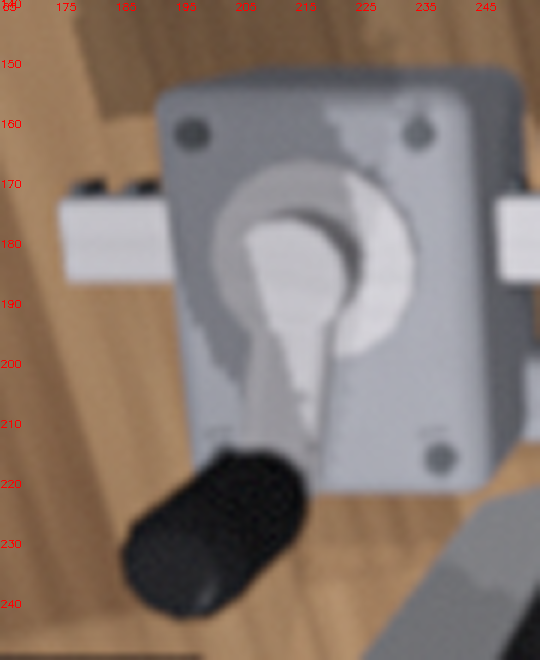

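```bash
python3 - <<'E' 2>/dev/null
from h import *
s=dict(np.load('pics/wrist.npz'))
A=lambda x,y,z: (ray_plane(s,165+x/6-.5,140+y/6-.5,z)*1000).round(1)
print('knob top',A(170,568,.125),'knob base',A(258,500,.077),'hub',A(293,272,.079),'disc z.07',A(313,260,.07),'hub.075',A(293,272,.075))
for p in [(193,134),(420,133),(441,459),(222,447)]: print('bolt',A(*p,.06))
W=cloud(s)
v,u=np.mgrid[:400,:640]
m=(u>165)&(u<255)&(v>140)&(v<235)
for a,b in[(.072,.079),(.079,.086),(.09,.13)]:
    k=m&(W[...,2]>a)&(W[...,2]<b); print(a,k.sum(),(np.median(W[k],0)*1000).round(1),(W[k].min(0)*1000).round(1),(W[k].max(0)*1000).round(1))
E
```

```text
knob top [ 542.8 -290.9  125. ] knob base [ 546.2 -294.1   77. ] hub [ 501.6 -273.6   79. ] disc z.07 [ 501.1 -272.5   70. ] hub.075 [ 502.1 -275.2   75. ]
bolt [ 472.6 -293.6   60. ]
bolt [ 481. -248.   60.]
bolt [ 549.  -260.9   60. ]
bolt [ 537.8 -306.2   60. ]
0.072 480 [ 517.7 -280.3   75.5] [ 490.4 -295.7   72.1] [ 548.4 -263.2   79. ]
0.079 165 [ 503.4 -275.7   79.7] [ 491.4 -285.8   79. ] [ 548.4 -264.4   85.9]
0.09 441 [ 538.8 -284.7  115.4] [ 532.5 -302.8   90.1] [ 553.6 -279.4  126.6]
```

Request:
drive_tool --commands '[[[0,-0.1294,0.0427,0],[0,-0.1294,0.0427,0],[0,-0.1294,0.0427,0],[0,-0.1294,0.0427,0],[0.15,0,0,0],[0.1,0,0,0],[0,0,0,0],[0,0,0,0],[0,0,0,0]]]' --grip 0.5

```text
time: 9.95
tool_pos: [0.5453, -0.2914, 0.164]
ee_rot: [-0.363, 1.569, -0.548]
wrist_force: [-0.5, 0.5, 0.5]
width: 0.047
```

```bash
python3 - <<'E' 2>/dev/null
from h import *
s=snap('side','side4.png')
im=s['pixels'][:,:,::-1]
cv2.imwrite('pics/s4.png',cv2.resize(im[130:250,220:340],None,fx=5,fy=5,interpolation=cv2.INTER_CUBIC))
s=snap('wrist','wrist4.png')
o=robot.get_obs();print(o['tool_pos'],o['wrist_force'],o['width'],o['joint_positions'])
E
```

```text
[ 0.54557601 -0.2915244   0.16481303] [ 0.21406589 -0.94247331  1.50665354] 0.04676937448045943 [-5.82413570e-01  2.47732025e-01  1.26682374e+00  7.51584716e-05
  1.62357521e+00 -1.96835541e+00]
```

View pics/s4.png

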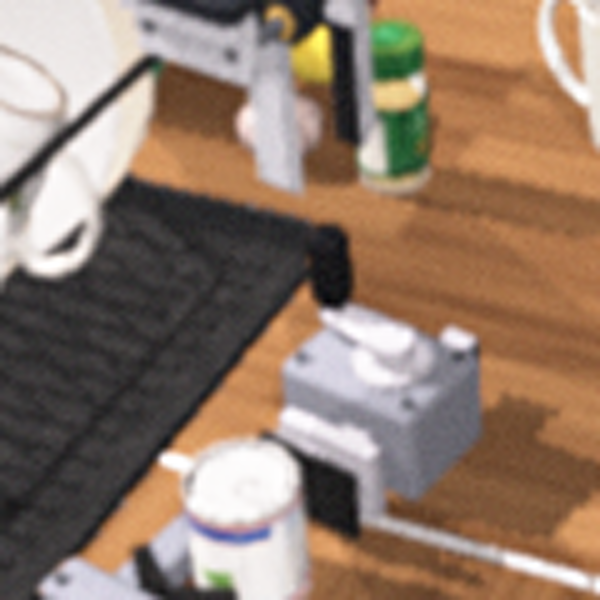

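View pics/wrist4.png

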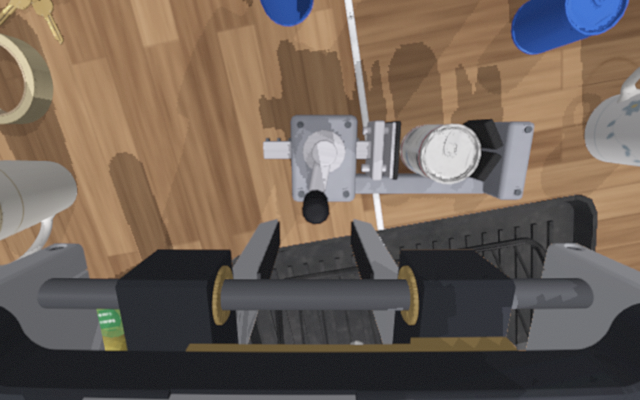

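Between the finger tips (276 and 355, row 222), the knob at column 316 is centred. I'll lower onto it and grip.

Request:
drive_tool --commands '[[[0.08,0,0,0],[0.08,0,0,0],[0.08,0,0,0],[0.068,0,0,0],[0,0,0,0],[0,0,0,0]]]' --grip 0.5

```text
time: 10.65
tool_pos: [0.5452, -0.2914, 0.087]
ee_rot: [-0.332, 1.569, -0.517]
wrist_force: [-1.2, -1.0, 0.8]
width: 0.0466
```

Request:
drive_tool --commands '[[[0,0,0,0],[0,0,0,0],[0,0,0,0],[0,0,0,0],[0,0,0,0],[0,0,0,0]]]' --grip 0.1

```text
time: 11.25
tool_pos: [0.5452, -0.2915, 0.0866]
ee_rot: [-0.195, 1.569, -0.381]
wrist_force: [0.2, 0.8, 5.1]
width: 0.023
```

```bash
cat > circ.py <<'E'
import numpy as np,sys
q0,dq,n=map(float,sys.argv[1:4]); r=45.
q=q0+dq*np.arange(int(n)+1)
z=r*np.cos(q)/250; y=-r*np.sin(q)/250
print('end q',q[-1]); print([[0,float(a),float(b),0] for a,b in zip(np.diff(y).round(4),np.diff(z).round(4))])
E
python3 circ.py .167 .2 8
cat > pos.py <<'E'
import numpy as np
from bench import robot
from scipy.spatial.transform import Rotation as R
o=robot.get_obs();p=o['tool_pos']*1000
import sys
hx,hy=502.3,-275.8
if len(sys.argv)>2: hx,hy=float(sys.argv[1]),float(sys.argv[2])
M=R.from_euler('xyz',o['ee_rot']).as_matrix(); 
d=p[:2]-[hx,hy]; z=d@[.983,-.185]; y=d@[.185,.983]
print('t',o['time'],'p',p.round(1),'r',np.hypot(z,y).round(1),'q',np.arctan2(-y,z).round(3),'F',o['wrist_force'].round(1),'toolyaw',M[:,1].round(3),'w',o['width'])
E
python3 pos.py
```

```text
end q 1.7670000000000001
[[0, -0.0347, -0.0095, 0], [0, -0.0321, -0.0162, 0], [0, -0.0282, -0.0222, 0], [0, -0.0233, -0.0274, 0], [0, -0.0174, -0.0315, 0], [0, -0.0108, -0.0343, 0], [0, -0.0037, -0.0357, 0], [0, 0.0035, -0.0358, 0]]
t 11.25 p [ 545.2 -291.5   86.6] r 45.7 q 0.164 F [0.2 0.8 5.1] toolyaw [ 0.184  0.983 -0.   ] w 0.02297138465245231
```

Request:
drive_tool --commands '[[[0,-0.0347,-0.0095,0],[0,-0.0321,-0.0162,0],[0,-0.0282,-0.0222,0],[0,-0.0233,-0.0274,0],[0,0,0,0]]]'

```text
time: 11.75
tool_pos: [0.5196, -0.3172, 0.0865]
ee_rot: [2.246, 1.569, 2.06]
wrist_force: [-1.6, 2.6, 5.5]
width: 0.0236
```

```bash
python3 pos.py
```

```text
t 11.75 p [ 519.6 -317.2   86.5] r 44.9 q 0.989 F [-1.6  2.6  5.5] toolyaw [0.185 0.983 0.001] w 0.0235697143333232
```

Forces are only 3 N and the measured radius is 44.9 mm, so the circle is right. I'll go on round.

Request:
drive_tool --commands '[[[0,-0.0174,-0.0315,0],[0,-0.0108,-0.0343,0],[0,-0.0037,-0.0357,0],[0,0.0035,-0.0358,0],[0,0,0,0]]]'

```text
time: 12.25
tool_pos: [0.4855, -0.3167, 0.0865]
ee_rot: [1.054, 1.568, 0.868]
wrist_force: [0.9, 5.1, 5.9]
width: 0.0233
```

```bash
python3 pos.py; python3 circ.py 1.767 .2 8;python3 circ.py 3.367 .2 8
```

```text
t 12.25 p [ 485.5 -316.7   86.5] r 44.2 q 1.774 F [0.9 5.1 5.9] toolyaw [0.185 0.983 0.002] w 0.023282572048560223
end q 3.367
[[0, 0.0105, -0.0344, 0], [0, 0.0171, -0.0316, 0], [0, 0.023, -0.0276, 0], [0, 0.0281, -0.0224, 0], [0, 0.032, -0.0164, 0], [0, 0.0346, -0.0097, 0], [0, 0.0358, -0.0027, 0], [0, 0.0357, 0.0045, 0]]
end q 4.9670000000000005
[[0, 0.0341, 0.0115, 0], [0, 0.0311, 0.018, 0], [0, 0.0269, 0.0238, 0], [0, 0.0216, 0.0287, 0], [0, 0.0155, 0.0324, 0], [0, 0.0087, 0.0349, 0], [0, 0.0016, 0.0359, 0], [0, -0.0055, 0.0355, 0]]
```

Request:
drive_tool --commands '[[[0,0.0105,-0.0344,0],[0,0.0171,-0.0316,0],[0,0.023,-0.0276,0],[0,0.0281,-0.0224,0],[0,0.032,-0.0164,0],[0,0.0346,-0.0097,0],[0,0.0358,-0.0027,0],[0,0.0357,0.0045,0],[0,0,0,0]]]'

```text
time: 13.15
tool_pos: [0.4617, -0.2573, 0.0865]
ee_rot: [-0.76, 1.569, -0.945]
wrist_force: [3.5, -1.3, 6.3]
width: 0.0231
```

```bash
python3 pos.py
```

```text
t 13.15 p [ 461.7 -257.3   86.5] r 44.6 q -2.901 F [ 3.5 -1.3  6.3] toolyaw [ 0.183  0.983 -0.001] w 0.023070594549047575
```

Request:
drive_tool --commands '[[[0,0.0341,0.0115,0],[0,0.0311,0.018,0],[0,0.0269,0.0238,0],[0,0.0216,0.0287,0],[0,0.0155,0.0324,0],[0,0.0087,0.0349,0],[0,0.0016,0.0359,0],[0,-0.0055,0.0355,0],[0,0,0,0]]]'

```text
time: 14.05
tool_pos: [0.5217, -0.2341, 0.0865]
ee_rot: [2.606, 1.569, 2.421]
wrist_force: [1.1, 0.9, 8.6]
width: 0.0233
```

```bash
python3 pos.py; python3 circ.py 4.967 .2 6; python3 - <<'E' 2>/dev/null
from h import *
s=snap('side','side5.png')
im=s['pixels'][:,:,::-1]
cv2.imwrite('pics/s5.png',cv2.resize(im[150:290,210:350],None,fx=4,fy=4,interpolation=cv2.INTER_CUBIC))
E
```

```text
t 14.05 p [ 521.7 -234.1   86.5] r 46.0 q -1.321 F [1.1 0.9 8.6] toolyaw [0.183 0.983 0.001] w 0.02325032160881139
end q 6.167
[[0, -0.0125, 0.0337, 0], [0, -0.0189, 0.0306, 0], [0, -0.0246, 0.0262, 0], [0, -0.0293, 0.0208, 0], [0, -0.0329, 0.0145, 0], [0, -0.0351, 0.0077, 0]]
```

View pics/s5.png

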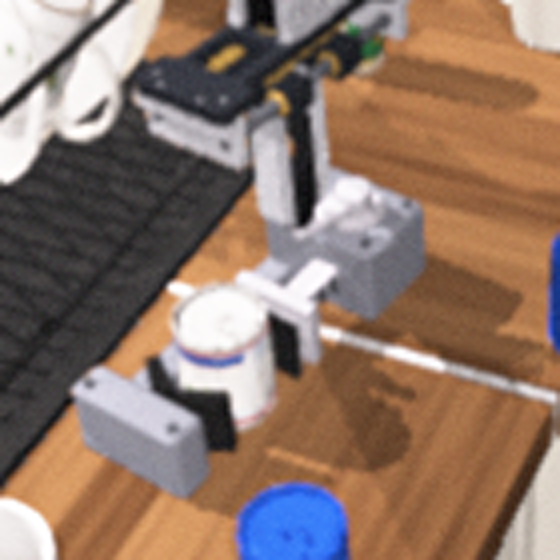

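Request:
drive_tool --commands '[[[0,-0.0125,0.0337,0],[0,-0.0189,0.0306,0],[0,-0.0246,0.0262,0],[0,-0.0293,0.0208,0],[0,-0.0329,0.0145,0],[0,-0.0351,0.0077,0],[0,0,0,0]]]'

```text
time: 14.8
tool_pos: [0.548, -0.2789, 0.0866]
ee_rot: [0.056, 1.57, -0.129]
wrist_force: [3.7, -0.1, 6.6]
width: 0.0234
```

```bash
python3 pos.py; python3 circ.py 6.167 .2 6; python3 - <<'E' 2>/dev/null
from h import *
s=snap('side','side6.png')
im=s['pixels'][:,:,::-1]
cv2.imwrite('pics/s6.png',cv2.resize(im[190:290,220:320],None,fx=5.6,fy=5.6,interpolation=cv2.INTER_CUBIC))
s=snap('wrist','wrist6.png')
E
```

```text
t 14.8 p [ 548.  -278.9   86.6] r 45.9 q -0.118 F [ 3.7 -0.1  6.6] toolyaw [0.184 0.983 0.   ] w 0.023427458492849527
end q 7.367
[[0, -0.0359, 0.0006, 0], [0, -0.0353, -0.0066, 0], [0, -0.0333, -0.0135, 0], [0, -0.03, -0.0198, 0], [0, -0.0255, -0.0254, 0], [0, -0.0199, -0.0299, 0]]
```

View pics/s6.png

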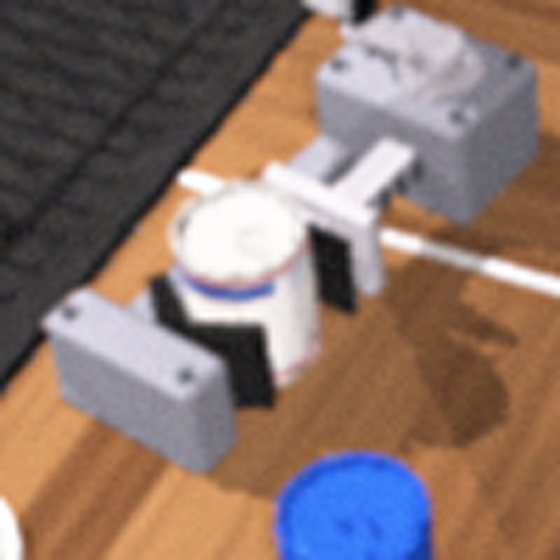

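View pics/wrist6.png

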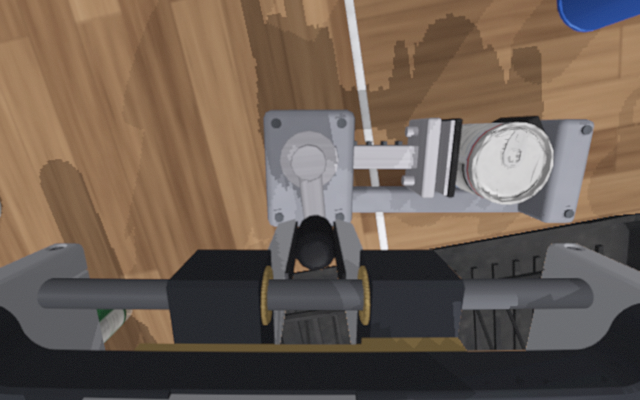

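Request:
drive_tool --commands '[[[0,-0.0359,0.0006,0],[0,-0.0353,-0.0066,0],[0,-0.0333,-0.0135,0],[0,-0.03,-0.0198,0],[0,-0.0255,-0.0254,0],[0,-0.0199,-0.0299,0],[0,0,0,0]]]'

```text
time: 15.6
tool_pos: [0.5148, -0.3186, 0.0865]
ee_rot: [-2.979, 1.569, 3.118]
wrist_force: [-0.1, -0.8, 7.4]
width: 0.0232
```

```bash
python3 pos.py; python3 circ.py 7.367 .125 4; python3 - <<'E' 2>/dev/null
from h import *
a=dict(np.load('pics/wrist.npz'))['pixels'][:,:,::-1]
s=snap('wrist','wrist7.png'); b=s['pixels'][:,:,::-1]
z=lambda i,r:cv2.resize(i[r[0]:r[0]+110,r[1]:r[1]+170],None,fx=4,fy=3,interpolation=cv2.INTER_CUBIC)
cv2.imwrite('pics/cmp.png',cv2.resize(np.vstack([a[100:210,400:600],b[100:240,400:600]]),None,fx=2.4*1,fy=2.4,interpolation=cv2.INTER_CUBIC))
s=snap('side','side7.png'); im=s['pixels'][:,:,::-1]
cv2.imwrite('pics/s7.png',cv2.resize(im[190:290,220:320],None,fx=5.6,fy=5.6,interpolation=cv2.INTER_CUBIC))
E
```

```text
t 15.6 p [ 514.8 -318.6   86.5] r 44.7 q 1.1 F [-0.1 -0.8  7.4] toolyaw [ 0.185  0.983 -0.   ] w 0.02321090760339124
end q 7.867
[[0, -0.0093, -0.0205, 0], [0, -0.0066, -0.0215, 0], [0, -0.0039, -0.0221, 0], [0, -0.0011, -0.0225, 0]]
```

View pics/wrist7.png

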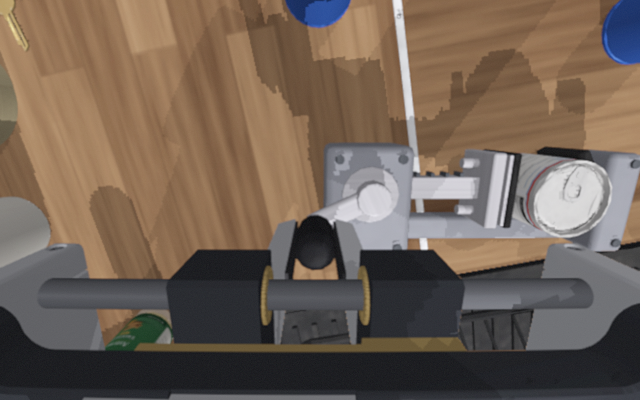

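View pics/s7.png

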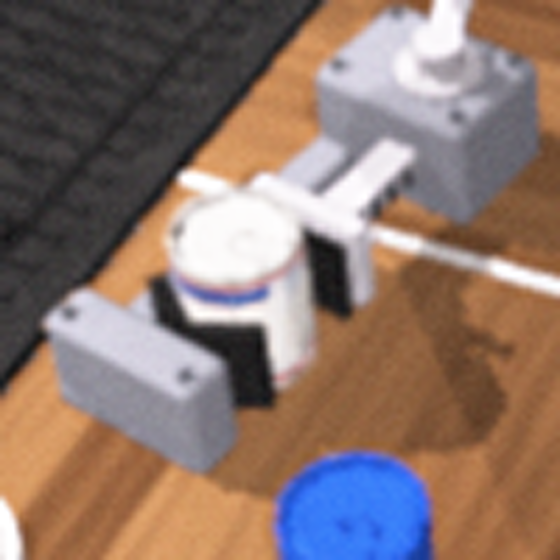

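Request:
drive_tool --commands '[[[0,-0.0093,-0.0205,0],[0,-0.0066,-0.0215,0],[0,-0.0039,-0.0221,0],[0,-0.0011,-0.0225,0],[0,0,0,0],[0,0,0,0]]]'

```text
time: 16.3
tool_pos: [0.4933, -0.3191, 0.0865]
ee_rot: [2.629, 1.57, 2.443]
wrist_force: [0.5, 1.2, 7.3]
width: 0.023
```

```bash
python3 pos.py; python3 - <<'E' 2>/dev/null
from h import *
s=snap('wrist','wrist8.png'); 
L=[cv2.imread('pics/wrist%d.png'%k) for k in (6,7,8)]
o=[(105,395),(135,445),(135,455)]
cv2.imwrite('pics/cmp.png',np.hstack([cv2.resize(i[a:a+110,b:b+70],None,fx=3.7,fy=3.7,interpolation=cv2.INTER_CUBIC) for i,(a,b) in zip(L,o)]))
E
```

```text
t 16.3 p [ 493.3 -319.1   86.5] r 44.2 q 1.59 F [0.5 1.2 7.3] toolyaw [0.184 0.983 0.   ] w 0.02295757579353984
```

View pics/wrist8.png

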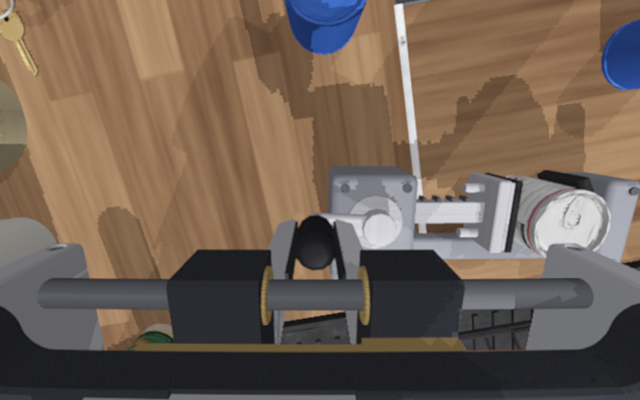

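View pics/cmp.png

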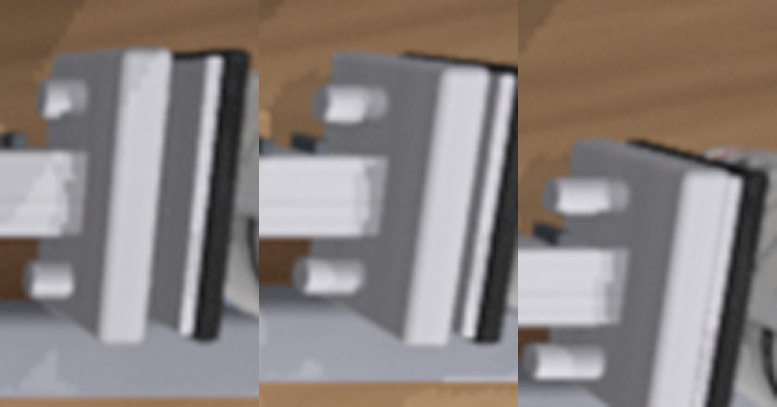

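```bash
python3 - <<'E' 2>/dev/null
from h import *
s=dict(np.load('pics/wrist.npz')); W=cloud(s)*1000
ox,oy=529,-133.5
d=W[...,:2]-[ox,oy]
X=d@[.983,-.185]; Y=d@[.185,.983]; Z=W[...,2]
im=s['pixels']
for row in (190,200,210,220,230):
    print(row,[(u,int(X[row,u]),round(float(Y[row,u]),1),int(Z[row,u]),int(im[row,u].mean())) for u in range(462,530,2) if np.isfinite(Z[row,u])])
s=snap('side','side8.png'); im=s['pixels'][:,:,::-1]
cv2.imwrite('pics/s8.png',cv2.resize(im[200:270,235:305],None,fx=8,fy=8,interpolation=cv2.INTER_CUBIC))
E
```

```text
190 [(462, -17, -63.4, 29, 103), (464, -17, -63.4, 32, 111), (466, -18, -63.1, 34, 196), (468, -18, -60.8, 33, 221), (470, -18, -59.7, 34, 219), (472, -18, -58.1, 34, 218), (474, -18, -56.7, 35, 216), (476, -18, -54.3, 34, 212), (478, -18, -52.7, 34, 204), (480, -18, -50.8, 33, 152), (482, -18, -49.9, 35, 147), (484, -18, -48.3, 35, 126), (486, -19, -48.6, 38, 107), (488, -19, -47.7, 39, 105), (490, -20, -47.9, 42, 109), (492, -20, -48.0, 45, 110), (494, -21, -47.6, 47, 110), (496, -21, -47.2, 49, 107), (498, -22, -48.2, 53, 143), (500, -23, -47.9, 55, 194), (502, -22, -45.3, 53, 211), (504, -22, -44.7, 55, 209), (506, -22, -42.7, 54, 210), (508, -22, -39.7, 52, 211), (510, -22, -38.9, 53, 201), (512, -22, -35.5, 50, 211), (514, -22, -34.7, 52, 127), (516, -22, -34.1, 53, 37), (518, -22, -33.6, 54, 42), (520, -22, -31.9, 54, 43), (522, -19, -20.1, 41, 122), (524, -20, -19.1, 42, 133), (526, -20, -18.3, 43, 146), (528, -20, -18.7, 45, 151)]
200 [(462, -8, -63.3, 30, 84), (464, -9, -63.3, 34, 55), (466, -10, -63.4, 37, 97), (468, -10, -61.9, 37, 110), (470, -9, -57.2, 32, 110), (472, -
[... 2808 characters left out ...]
49.8, 34, 149), (478, 16, -48.6, 35, 121), (480, 15, -47.9, 37, 106), (482, 15, -47.8, 40, 107), (484, 14, -47.7, 42, 108), (486, 12, -48.3, 46, 109), (488, 12, -47.8, 48, 110), (490, 10, -48.3, 51, 103), (492, 10, -46.9, 51, 147), (494, 10, -46.0, 52, 195), (496, 9, -45.6, 54, 209), (498, 9, -43.5, 53, 208), (500, 9, -42.4, 54, 209), (502, 10, -40.1, 53, 210), (504, 10, -38.5, 53, 187), (506, 10, -35.4, 51, 193), (508, 10, -33.9, 51, 78), (510, 9, -34.7, 55, 42), (512, 9, -32.7, 54, 48), (514, 10, -30.1, 53, 77), (516, 10, -28.4, 53, 143), (518, 9, -28.9, 55, 127), (520, 8, -29.3, 58, 102), (522, 7, -28.9, 60, 47), (524, 7, -27.9, 60, 122), (526, 6, -28.6, 63, 114), (528, 5, -29.0, 66, 84)]
```

View pics/s8.png

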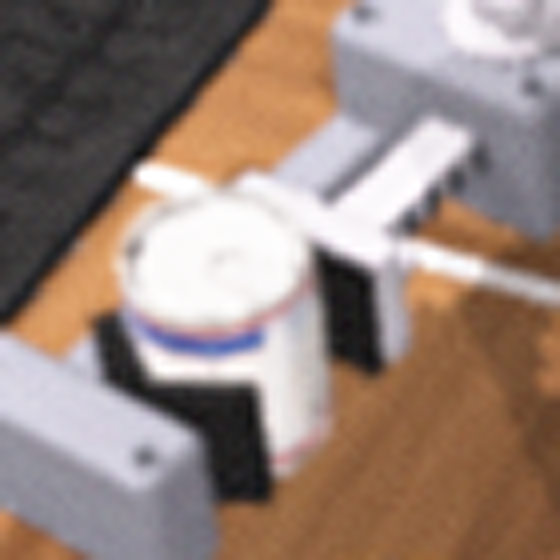

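```bash
python3 - <<'E' 2>/dev/null
from h import *
L=[cv2.imread('pics/wrist%d.png'%k) for k in (2,4,8)]
o=[(170,195),(110,340),(165,460)]
cv2.imwrite('pics/cmp2.png',np.hstack([cv2.resize(i[a:a+90,b:b+70],None,fx=3.8,fy=3.8,interpolation=cv2.INTER_CUBIC) for i,(a,b) in zip(L,o)]))
E
```

```text
(no output)
```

View pics/cmp2.png

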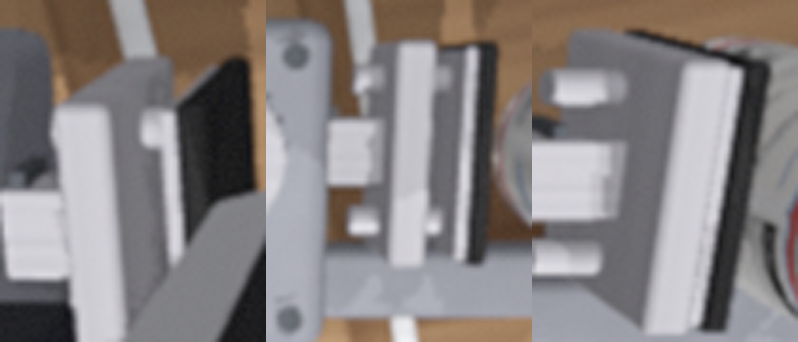

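```bash
python3 - <<'E' 2>/dev/null
from h import *
s=dict(np.load('pics/wrist.npz')); T=np.linalg.inv(s['extrinsics'])
def at(tcp):
    T2=T.copy(); T2[:3,3]+=np.array(tcp)-[.4933,-.3191,.0865]
    q=dict(s); q['extrinsics']=np.linalg.inv(T2); return q
s4=at([.5456,-.2915,.1648])
def Y(S,u,v,z):
    p=ray_plane(S,u,v,z)*1000; d=p[:2]-[529,-133.5]; return (d@[.983,-.185]).round(1),(d@[.185,.983]).round(1)
print('free q~.17: plate back/front, backing start, rubber start,end')
for x in (391,435,462,473,492): print(Y(s4,340+(x-266)/3.8-.5,110+140/3.8-.5,.054))
print('now')
for x in (678,718,738,757): print(Y(s,460+(x-532)/3.8-.5,165+170/3.8-.5,.054))
for r,(im,c,n) in {'free':('pics/wrist4.png',149,(355,405)),'now':('pics/wrist8.png',210,(484,528))}.items():
    g=cv2.imread(im).mean(2); print(r,[(u,int(g[c,u])) for u in range(*n)])
E
```

```text
free q~.17: plate back/front, backing start, rubber start,end
(np.float64(-4.5), np.float64(-94.9))
(np.float64(-4.5), np.float64(-83.1))
(np.float64(-4.5), np.float64(-75.9))
(np.float64(-4.5), np.float64(-73.0))
(np.float64(-4.6), np.float64(-67.9))
now
(np.float64(-7.3), np.float64(-46.4))
(np.float64(-7.3), np.float64(-38.0))
(np.float64(-7.3), np.float64(-33.8))
(np.float64(-7.3), np.float64(-29.8))
free [(355, 140), (356, 174), (357, 199), (358, 202), (359, 201), (360, 200), (361, 200), (362, 200), (363, 201), (364, 201), (365, 201), (366, 194), (367, 175), (368, 162), (369, 157), (370, 141), (371, 116), (372, 112), (373, 144), (374, 178), (375, 194), (376, 199), (377, 197), (378, 196), (379, 196), (380, 199), (381, 195), (382, 176), (383, 135), (384, 108), (385, 105), (386, 104), (387, 107), (388, 108), (389, 105), (390, 124), (391, 175), (392, 201), (393, 179), (394, 117), (395, 57), (396, 51), (397, 54), (398, 54), (399, 84), (400, 113), (401, 112), (402, 124), (403, 131), (404, 132)]
now [(484, 121), (485, 107), (486, 106), (487, 107), (488, 108), (489, 110), (490, 109), (491, 110), (492, 110), (493, 105), (494, 111), (495, 144), (496, 176), (497, 195), (498, 206), (499, 209), (500, 209), (501, 208), (502, 210), (503, 210), (504, 211), (505, 211), (506, 205), (507, 199), (508, 208), (509, 213), (510, 192), (511, 112), (512, 37), (513, 43), (514, 52), (515, 54), (516, 48), (517, 58), (518, 100), (519, 130), (520, 140), (521, 141), (522, 142), (523, 142), (524, 143), (525, 139), (526, 129), (527, 132)]
```

Crank angle is about 7.87 rad: no lag in following, wrist force is small, and by angle the pad is pressed about 7.2 mm. I'll release, lift straight up, and check from directly above the pad.

Request:
drive_tool --commands '[[[0,0,0,0],[0,0,0,0],[0,0,0,0],[-0.03,0,0,0],[-0.08,0,0,0],[-0.12,0,0,0],[-0.16,0,0,0],[-0.1,0,0,0],[0,0.12,0.08,0],[0,0.12,0.08,0],[0,0.12,0.08,0],[0,0.12,0.08,0],[0,0,0,0],[0,0,0,0],[0,0,0,0]]]' --grip 0.5

```text
time: 17.9
tool_pos: [0.5936, -0.2174, 0.2082]
ee_rot: [-2.548, 1.57, -2.734]
wrist_force: [-1.2, 0.0, 0.5]
width: 0.0467
```

```bash
python3 pos.py; python3 - <<'E' 2>/dev/null
from h import *
s=snap('wrist','wrist9.png')
W=cloud(s)*1000;d=W[...,:2]-[529,-133.5]; X=d@[.983,-.185]; Y=d@[.185,.983]; Z=W[...,2]
np.savez('pics/w9.npz',X=X,Y=Y,Z=Z)
s=snap('side','side9.png')
E
```

```text
t 17.9 p [ 593.6 -217.4  208.2] r 108.4 q -0.755 F [-1.2  0.   0.5] toolyaw [ 0.185  0.983 -0.   ] w 0.04669311777703009
```

View pics/wrist9.png

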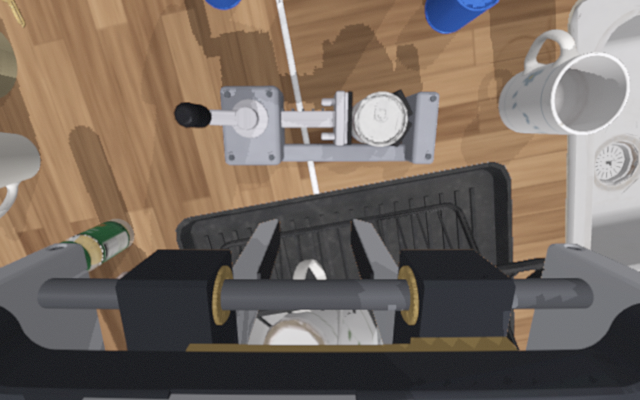

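View pics/side9.png

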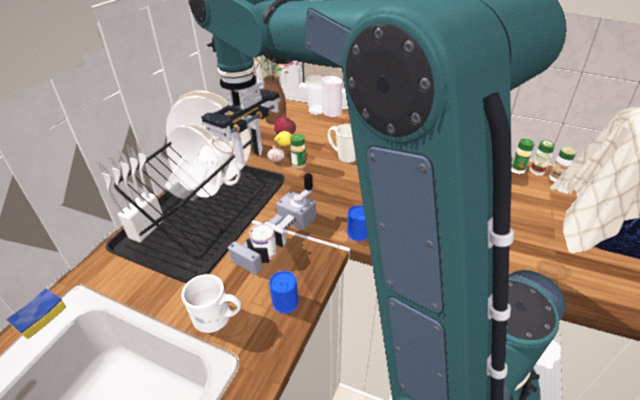

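```bash
python3 - <<'E' 2>/dev/null
from h import *
i=cv2.imread('pics/wrist9.png'); cv2.imwrite('pics/z9.png',cv2.resize(i[75:170,310:445],None,fx=5.5,fy=5.5,interpolation=cv2.INTER_CUBIC))
g=i.mean(2)
for r in (100,108,128,138): print(r,[(u,int(g[r,u])) for u in range(330,358)])
w=np.load('pics/w9.npz')
for r in (100,138): print([(u,round(float(w['Y'][r,u]),1),int(w['Z'][r,u])) for u in range(318,358,2)])
s=dict(np.load('pics/wrist.npz'))
def Y(u,v,z):
    p=ray_plane(s,u,v,z)*1000; d=p[:2]-[529,-133.5]; return round(d@[.983,-.185],1),round(d@[.185,.983],1)
for u in (336,340,345,348,352): print(u,Y(u,108,.054))
print('knob',Y(191,115,.115),'hub',Y(247,117,.079),'tin top c',Y(382,119,.072))
E
```

```text
100 [(330, 180), (331, 171), (332, 162), (333, 159), (334, 149), (335, 134), (336, 163), (337, 194), (338, 203), (339, 202), (340, 207), (341, 215), (342, 219), (343, 210), (344, 187), (345, 200), (346, 217), (347, 186), (348, 101), (349, 41), (350, 39), (351, 43), (352, 71), (353, 104), (354, 117), (355, 117), (356, 116), (357, 115)]
108 [(330, 101), (331, 100), (332, 100), (333, 104), (334, 106), (335, 123), (336, 174), (337, 207), (338, 217), (339, 217), (340, 217), (341, 218), (342, 220), (343, 208), (344, 183), (345, 197), (346, 216), (347, 185), (348, 101), (349, 46), (350, 44), (351, 50), (352, 82), (353, 117), (354, 134), (355, 135), (356, 131), (357, 137)]
128 [(330, 86), (331, 80), (332, 80), (333, 94), (334, 107), (335, 136), (336, 182), (337, 210), (338, 217), (339, 215), (340, 216), (341, 217), (342, 215), (343, 206), (344, 189), (345, 188), (346, 178), (347, 121), (348, 58), (349, 44), (350, 47), (351, 71), (352, 111), (353, 120), (354, 121), (355, 162), (356, 199), (357, 192)]
138 [(330, 213), (331, 214), (332, 216), (333, 210), (334, 180), (335, 155), (336, 185), (337
[... 602 characters left out ...]
8, -67.3, 0), (320, -64.6, 0), (322, -62.7, 34), (324, -60.2, 32), (326, -57.8, 33), (328, -55.3, 32), (330, -52.9, 32), (332, -50.4, 33), (334, -48.5, 40), (336, -47.0, 53), (338, -44.7, 53), (340, -42.4, 53), (342, -40.1, 54), (344, -37.7, 52), (346, -35.4, 52), (348, -33.0, 52), (350, -30.8, 53), (352, -21.6, -1), (354, -19.0, 0), (356, -19.1, 19)]
336 (np.float64(-10.9), np.float64(-47.6))
340 (np.float64(-10.9), np.float64(-43.1))
345 (np.float64(-10.9), np.float64(-37.4))
348 (np.float64(-10.9), np.float64(-34.1))
352 (np.float64(-10.9), np.float64(-29.5))
knob (np.float64(-0.9), np.float64(-186.4)) hub (np.float64(-0.3), np.float64(-142.7)) tin top c (np.float64(1.6), np.float64(0.8))
```

View pics/z9.png

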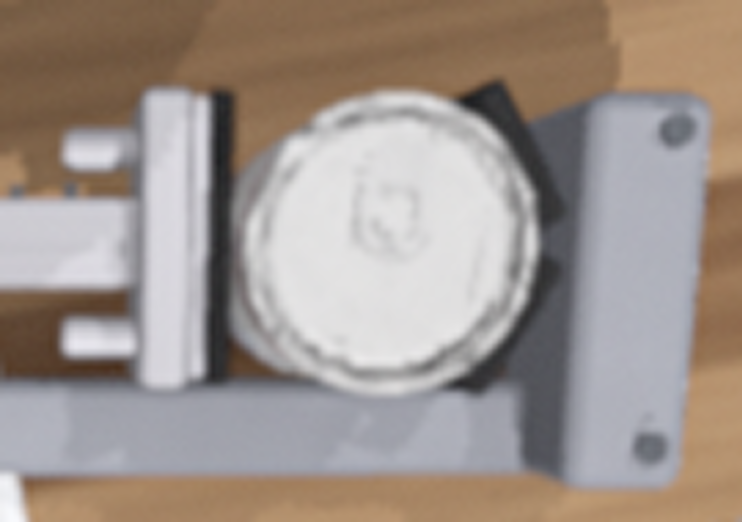

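Request:
drive_tool --commands '[[[-0.1,0,-0.12,0],[-0.1,0,-0.12,0],[-0.05,0,-0.12,0],[0,0,0,0],[0,0,0,0],[0,0,0,0]]]'

```text
time: 18.6
tool_pos: [0.5059, -0.2005, 0.2696]
ee_rot: [2.71, 1.569, 2.524]
wrist_force: [0.1, -0.4, 0.1]
width: 0.0469
```

```bash
python3 - <<'E' 2>/dev/null
from h import *
s=snap('side','side10.png'); im=s['pixels'][:,:,::-1]
cv2.imwrite('pics/s10.png',cv2.resize(im[130:340,180:370],None,fx=2.8,fy=2.8,interpolation=cv2.INTER_CUBIC))
o=robot.get_obs(); print(o['time'],o['tool_pos'],o['wrist_force'],abs(o['qvel']).max())
E
```

```text
18.65 [ 0.50597818 -0.20035408  0.26917086] [ 0.35682945  0.49801013 -0.39041   ] 0.010595354218580471
```

View pics/s10.png

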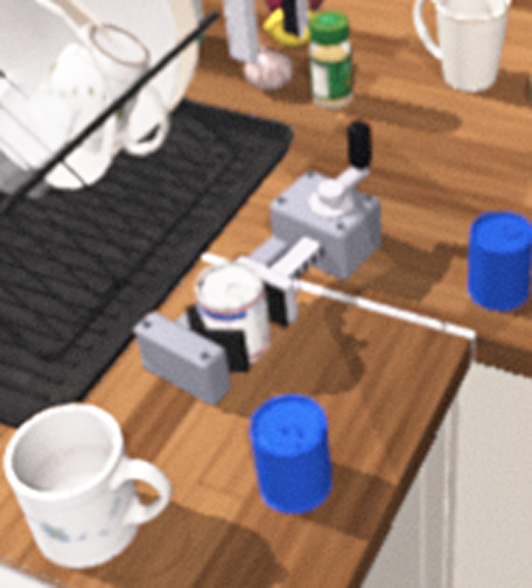

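The tin sits upright between the V jaw and the pad. The crank has stayed where I left it, both mugs and the jar are in place, and the arm is clear. Handing in.

```bash
python3 -c "
from bench import robot
print(robot.close_job())"
```

```text
the job is handed in; nothing more can be done
None
```

The tin is clamped upright in the V jaw, with the pad pressed in by about half its travel. I handed the job in at about 18.7 s.

**What I did:** I lifted the white tin a few millimetres, set it in the mouth and pushed it back until it touched the rail, with about 8 N of contact force. I then held the knob and turned the crank clockwise from about 0.17 to 7.87 rad, let go and moved clear.

**Last checks:**
- **Tin:** it is seated with its axis about 1 to 2 mm from the clamp's origin.
- **Pad:** the crank angle gives about 7.2 mm of press, and the final view from above gives about 7.9 mm against the free pad. One rough reading at a slant, taken while I still held the knob, suggested up to 9.7 mm. All of these lie within 3.5 to 10.5 mm.
- **Not bottomed out:** the crank followed its commands without lag and the sideways force at the wrist stayed within about 5 N. The visible gap behind the pad looked small, about 1 mm, but the free gap also measured only about 8 mm.
- **Other objects:** the mugs and the spice jar look undisturbed.

One measurement disagreed: my position for the clamp along its length varied by 3 to 4 mm between the housing and the jaws.

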